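Index the bench carousel to the objective canister

TASK

Turn the round bench carousel by the black crossbar on top of its centre post, the shorter way round, until the objective canister (the straight-sided cream pot with the plain flat black screw cap, not the black eyepiece with a lens in its top) stands at the fixed arrow pointer on the carousel's base and the carousel has clicked into its stop there. Then let go of the bar. Leave the canister standing in its pocket: do not touch, lift or tip it.

Things in the scene. Friction and masses are not known exactly. Their poses are not given: they have to be found in the camera images.
- objective_canister: Objective canister: cream straight-sided cylinder with a wide flat black screw cap, 38 mm in diameter, 57 mm tall, standing loose in one of the ten identical ring-walled pockets (28 mm deep) of the carousel's disc, one or two pockets to either side of the pointer (so 36 or 72 degrees away). Its origin is the centre of its underside, z up. Other pockets hold an eyepiece and two dropper bottles (tops up to 110 mm above the worktop).
- handle (a point): Centre of the black crossbar on top of the carousel's centre post, on the turning axis, 132 mm above the worktop. The bar is 56 mm long along this point's x axis, 14 mm wide along its y axis and 28 mm high (its top is 146 mm above the worktop); grasp it from above across its 14 mm width. It turns with the disc.
- pick_up_spot (a point): The pick-up place at the pointer, fixed to the carousel's base: 75 mm from the turning axis, on the pocket floor 26 mm above the worktop, just inside the small arrow head that stands on the base's grey bracket beside the disc's rim. Pocket centres lie on a circle of 75 mm radius; the disc is 204 mm across. It does not turn.
- turntable (a joint): Turning angle of the carousel's disc about its vertical axis, in rad, 0 at the start, growing anticlockwise seen from above, free over +-3.1. A spring roller clicks into a stop at every multiple of 36 degrees (0.628 rad), each of which has one pocket exactly at the pointer; turning needs about 0.05 N m, most when leaving a stop, and when let go within 10 degrees of a stop the disc runs into it by itself. Turn smoothly (under about 0.5 rad/s): jerks rock the loads.
There are look-alikes about, which are no part of the job. Leave any green, red or turquoise look-alike of the objective_canister alone.

How it is judged (in metres and radians):
At the end, for the whole second after the job is handed in: The objective canister stands upright (within 10 degrees) on the floor of its pocket (within 6 mm in height) with its centre within 14 mm of the pick-up place at the pointer (about 10 degrees of turn), and the carousel and canister are at rest (horizontal distance between objective_canister and pick_up_spot below 0.014 m and angle between objective_canister's own z axis and vertical below 0.17 rad and z of objective_canister in the frame of pick_up_spot between -0.006 and 0.006 m and velocity of joint turntable between -0.05 and 0.05 rad/s and linear speed of objective_canister below 0.02 m/s); the robot touches nothing.
It fails at once if the canister is touched by the gripper or arm with more than 2 N (contact force between any of the fingers, the arm and objective_canister above 2 N).
It fails at once if the canister is lifted more than 15 mm out of its pocket or tipped more than 30 degrees (z of objective_canister in the frame of pick_up_spot above 0.015 m or angle between objective_canister's own z axis and vertical above 0.52 rad).
It fails at once if the carousel is turned the long way round (more than 105 degrees either way) (value of joint turntable above 1.83 rad or value of joint turntable below -1.83 rad).
It also fails if it takes over 35 s, if anything falls off the work surface, if the arm or the gripper's body presses on something with over 40 N, if the wrist force passes 120 N, or if a joint passes its speed limit or range.

ROBOT

A 6-joint arm with a two-finger parallel gripper is mounted at the origin on a cart in front of the work surface, level with it; the furniture and walls round the work are solid. World frame = base frame: x ahead of the robot, y to its left, z up, the work surface at z = 0. Lengths are in mm, angles in rad, forces in N, time in s.
With the tool pointing down it reaches from about 300 to 750 mm from the base axis. Payload 8.5 kg.
Tool frame: the origin (TCP) lies midway between the tips of the shut fingers; the grasp point (between the pads) lies 19 mm behind it; z points along the fingers, y is the line along which they close (so a half turn about z gives the same grasp; the last joint's range is limited). The gripper opens to 88 mm and grips with 3 to 60 N. Pads are 18 mm wide; open, the fingers measure 123 mm over their backs; the gripper's body (75 mm by 187 mm) begins 45 mm behind the grasp point.
Start: joints at [-1.539, 0.381, 1.297, -0, 1.464, -0.215], TCP at [134.361, -533.317, 238.748] pointing down, gripper open.
Joint ranges: [-3.11, 3.11], [-0.89, 2.33], [0.22, 2.48], [-1.42, 4.56], [0.17, 2.85], [-2.88, 2.88]. Speed limits (rad/s): [2.39, 2.39, 3.14, 3.14, 3.14, 3.14].

INTERFACE

Orientations are given as [roll, pitch, yaw] about the fixed x, y, z axes, in that order (R = Rz(yaw) Ry(pitch) Rx(roll)).
In Python, from cell import state, cams, close_job gives the robot as it stands.
- The arm moves only by the tool move_arm, never from a script. Its argument "steps" is a list of rows, each an object with "xyz": the shift along the tool's x, y, z in units of 60 mm (1.0 is 60 mm), a list of three; "turn": the turn, a rotation vector about the tool's x, y, z in units of 6 degrees (1.0 is 6 degrees), a list of three; "claw": the gripper command: -1 is shut, 1 is fully open, values between are in proportion. A call has 1 to 5 rows; each row shifts and turns the commanded pose from where the row before left it, along the tool's axes as they then stand; what a row does not reach is not made up. A row lasts 1/8 s, in which the tool goes at most 62.5 mm and 10.7 degrees, less where a joint would pass 70% of its speed; a pose out of reach is approached as far as the arm can. A call is refused whole if a number of a shift passes 1 or a number of a turn 1, either way. A call with a gripper value outside its range is refused whole. The fingers move at their own pace and stop on an object; "force" is the grip in N (left out, the last holds). Time passes only in rows, so rows that do not move let the fingers close. It gives the time, the measured TCP pose, the force, the opening and the grip force at its end, in the units of the state.
- state(): the state, without advancing time (a new reading comes with each control period).
- cams.snapshot(name): name is "side" or "top"; returns (picture, depth): 480x640x3 uint8, red, green, blue; 480x640 float32, mm along the optical axis (not along the pixel's ray), 0 where there is no reading.
- cams.camera_params(name): a dict with "mtx" (3x3 intrinsics, pixels), "k1" (the pictures are not rectified: a ray, as slopes to the right and down, at radius r is drawn at 1 + k1 r^2 times it, then the intrinsics apply), "rvec" (rotation vector, rad) and "tvec" (3), from world to camera coordinates, as OpenCV has them. Camera axes: x right, y down, z forward; pixel columns grow to the right and rows downward; lengths in mm; the calibration is good to about 2 mm. A picture is of the moment at which its call begins. camera_params takes no time and is no camera call.
- close_job(): hands the job in; it is judged then, once.
The state is a dict: "time": time; "joints": joint angles; "dq": joint speeds; "joint_efforts": joint torques, N m; "tcp_pos": TCP position; "orientation": TCP orientation; "wrist_force": force on the tool from outside, world axes, zero at the start; "wrist_torque": the same for the moment, N m; "grip_width": opening from 0.0 (shut) to 1.0 (fully open); "gripper_force": force on a finger pad.
Only numpy, scipy, OpenCV 4.12 (cv2) and the standard library are available. Lean on these libraries where they do the work, as an engineer would, in place of code of your own. Each camera call takes 0.05 s, during which the arm holds its last target. There are 200 camera calls.

## Working session

There is one attempt and no reset: what is moved stays moved. The work goes in short steps, Python scripts to look and compute and a tool call to move; the robot and the scene stay as the last step left them, time stands still between calls to the robot, and variables do not carry over. Pictures are saved under pics/ and viewed, at most 10 in all, crops included, and the job is handed in when it is done.

Besides the shell and the picture viewer there is one more tool, called by a JSON object that holds its "fn" and its "kwargs", one argument or row to a line. move_arm: Moves the arm, as the interface text tells. Its arguments: {"type":"object","properties":{"steps":{"type":"array"},"force":{"type":"number"}},"required":["steps"]}

```bash
mkdir -p pics
cat > h.py <<'E'
import numpy as np, cv2
from cell import state, cams, close_job
def snap(n,f):
    im,d=cams.snapshot(n); cv2.imwrite('pics/'+f,im[:,:,::-1]); np.save('pics/'+f+'.npy',d); return im,d
def plane(n,uv,z):
    p=cams.camera_params(n); K=np.array(p['mtx']); R=cv2.Rodrigues(np.array(p['rvec'],float))[0]; t=np.array(p['tvec'],float).ravel()
    u=cv2.undistortPoints(np.array(uv,float).reshape(-1,1,2),K,np.array([p['k1'],0,0,0.])).reshape(-1,2)
    r=np.c_[u,np.ones(len(u))]@R; c=-R.T@t
    return c+r*((z-c[2])/r[:,2])[:,None]
E
python3 - <<'E'
from h import *
snap('top','t0.png'); snap('side','s0.png'); print(state())
E
```

```text
{'time': 0.1, 'joints': array([-1.53931529e+00,  3.81139604e-01,  1.29815083e+00,  3.62743330e-06,
        1.46360933e+00, -2.15258874e-01]), 'dq': array([-3.09225461e-04, -2.65199744e-03, -1.26423251e-03,  8.91579095e-04,
       -1.75030664e-05, -1.47022114e-03]), 'joint_efforts': array([ 4.39257346e-03, -4.38651109e+01, -2.24909896e+01,  7.15109892e-02,
        3.42294329e-02, -7.99252803e-05]), 'tcp_pos': array([ 134.34668984, -533.08267305,  238.20513174]), 'orientation': array([-3.14031648e+00, -2.82722332e-04,  2.46739335e-01]), 'wrist_force': array([-0.04534537, -0.47268548,  0.31782692]), 'wrist_torque': array([ 0.00014231, -0.09668616,  0.02537612]), 'gripper_force': 0.0, 'grip_width': 0.9994783242896805}
```

View pics/t0.png

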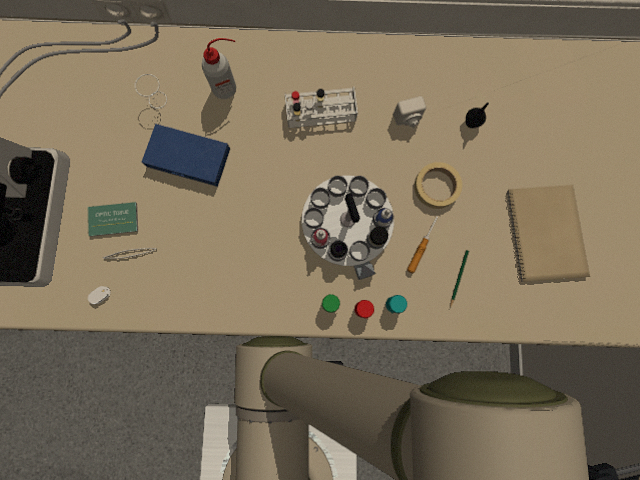

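View pics/s0.png

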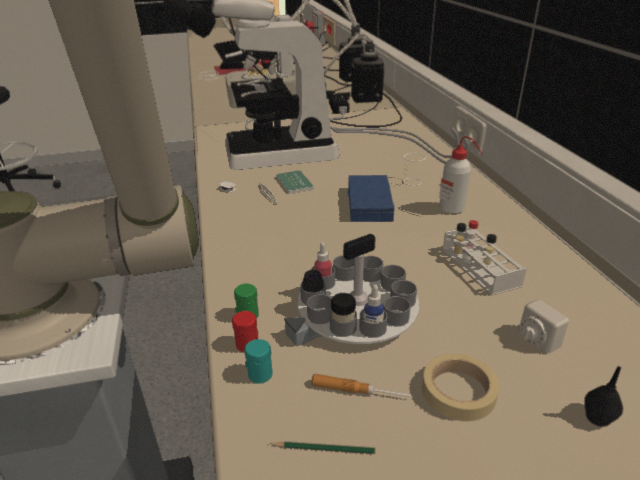

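The top view shows an empty pocket at the pointer (pointer ~365,271; pocket ~360,251). There are two dark-topped candidates. In the top view, one is at (338,250), next to the red bottle (side 313,285, looks narrow and domed). The other is at (379,237), next to the blue bottle (side 343,312, cream body with a flat black cap), and it fits the canister description. I'll confirm this in a crop and measure the bar.

Run:
```python
from h import *
t=cv2.imread('pics/t0.png'); s=cv2.imread('pics/s0.png')
a=cv2.resize(t[165:285,295:400],None,fx=3.8,fy=4.5,interpolation=2)
a=cv2.resize(t[170:290,295:395],(400,480),interpolation=2); b=cv2.resize(s[230:350,280:380],(400,480),interpolation=2)
cv2.imwrite('pics/c0.png',np.hstack([a,b]))
g=t.max(2); m=np.zeros_like(g); m[185:228,335:366]=(g[185:228,335:366]<45)*255
n,l,st,ce=cv2.connectedComponentsWithStats(m); i=1+st[1:,4].argmax(); print(st[i],ce[i])
ys,xs=np.where(l==i); r=cv2.minAreaRect(np.c_[xs,ys].astype(np.float32)); print(r)
P=plane('top',cv2.boxPoints(r),146); print(P.round(1)); c=P.mean(0); print('centre',c)
e=[P[1]-P[0],P[2]-P[1]]; 
for v in e: print(np.linalg.norm(v),np.arctan2(v[1],v[0]))
# disc
hsv=cv2.cvtColor(t,cv2.COLOR_BGR2HSV)
print('pointer',plane('top',[[365,271]],30),'can',plane('top',[[379,237]],83),'eyep',plane('top',[[338,250]],83))
gs=s.max(2); m=np.zeros_like(gs); m[230:262,338:380]=(gs[230:262,338:380]<45)*255
n,l,st,ce=cv2.connectedComponentsWithStats(m); i=1+st[1:,4].argmax(); print(st[i],plane('side',[ce[i]],134))
```

```text
[345 187  20  36 254] [352.29527559 205.82677165]
((352.67803955078125, 204.74542236328125), (17.78481101989746, 33.244544982910156), 11.768289566040039)
[[ 524.3 -107.9  146. ]
 [ 589.3 -119.8  146. ]
 [ 583.1 -153.7  146. ]
 [ 518.2 -141.4  146. ]]
centre [ 553.73392344 -130.69294784  146.        ]
66.09389880765674 -0.18029617926069544
34.47757687201099 -1.7511208474406135
pointer [[ 437.60903946 -169.44132848   30.        ]] can [[ 503.1634312  -191.20803495   83.        ]] eyep [[ 473.62442713 -107.67760728   83.        ]]
[344 235  30  25 493] [[ 549.96546051 -133.2326887   134.        ]]
```

View pics/c0.png

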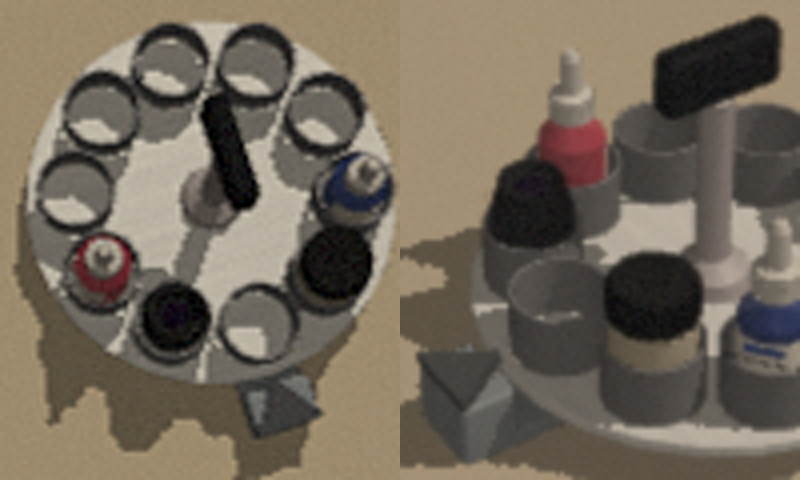

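The crop confirms it. The canister is the cream body with a plain flat black cap, at top (379,237), one pocket from the pointer. The lens eyepiece is at (338,250). The canister has to move clockwise seen from above, about −36°. Next I'll refine the bar's centre and direction using depth.

Run:
```python
from h import *
p0=[]
for n,f,(y0,y1,x0,x1) in (('top','t0.png',(180,235,325,375)),('side','s0.png',(225,265,335,382))):
    d=np.load('pics/'+f+'.npy'); p=cams.camera_params(n); K=np.array(p['mtx']);R=cv2.Rodrigues(np.array(p['rvec'],float))[0];t=np.array(p['tvec'],float).ravel()
    v,u=np.mgrid[y0:y1,x0:x1]; uv=np.c_[u.ravel(),v.ravel()]; z=d[y0:y1,x0:x1].ravel()
    q=cv2.undistortPoints(uv.astype(float).reshape(-1,1,2),K,np.array([p['k1'],0,0,0.])).reshape(-1,2)
    W=(np.c_[q,np.ones(len(q))]*z[:,None]-t)@R
    W=W[(z>0)&(W[:,2]>(136 if n=='top' else 120))&(W[:,2]<156)&(abs(W[:,0]-550)<60)&(abs(W[:,1]+130)<60)]
    r=cv2.minAreaRect(W[:,:2].astype(np.float32)); B=cv2.boxPoints(r)
    e=max([B[1]-B[0],B[2]-B[1]],key=np.linalg.norm)
    print(n,len(W),np.median(W[:,2]),r,'long dir deg',np.degrees(np.arctan2(e[1],e[0])))
# pocket-ring centres: disc axis from opposite pockets' rims, z=54 (crop px/4 + offset)
c=np.array([[172,65],[255,65],[323,112],[103,112],[75,192],[258,322]])/4+[295,170]
P=plane('top',c,54)[:,:2]; A=np.c_[2*P,np.ones(len(P))]; s=np.linalg.lstsq(A,(P**2).sum(1),rcond=None)[0]; print('axis',s[:2],'R',np.sqrt(s[2]+s[:2]@s[:2]))
print(np.degrees(np.arctan2(*(P-s[:2]).T[::-1])))
```

```text
top 217 145.16655871239982 ((550.0220336914062, -129.33892822265625), (55.71236038208008, 14.604513168334961), 19.829517364501953) long dir deg 19.829529
side 565 138.33200610148495 ((551.8439331054688, -133.38232421875), (56.188636779785156, 16.05729866027832), 16.31940269470215) long dir deg 16.31939
axis [ 547.49267472 -130.14029528] R 73.71624771804365
[  18.97941109  -16.52199945  -51.67410941   55.18918799   91.89183703
 -160.58910709]
```

{"fn": "move_arm", "kwargs": {
  "steps": [
    {"xyz": [0.55,-0.32,0],"turn": [0,0,0],"claw": 0},
    {"xyz": [0.55,-0.32,0],"turn": [0,0,0],"claw": 0},
    {"xyz": [0.55,-0.32,0],"turn": [0,0,0],"claw": 0},
    {"xyz": [0.55,-0.32,0],"turn": [0,0,0],"claw": 0},
    {"xyz": [0.55,-0.32,0],"turn": [0,0,0],"claw": 0}
  ],
  "force": 25
}}

```text
time: 0.72
tcp_pos: [271.6, -398.8, 238.5]
orientation: [-3.141, 0.0, 0.247]
wrist_force: [0.1, -0.1, 0.0]
grip_width: 0.502
gripper_force: 0.0
```

{"fn": "move_arm", "kwargs": {
  "steps": [
    {"xyz": [0.55,-0.32,0],"turn": [0,0,0],"claw": 0},
    {"xyz": [0.55,-0.32,0],"turn": [0,0,0],"claw": 0},
    {"xyz": [0.55,-0.32,0],"turn": [0,0,0],"claw": 0},
    {"xyz": [0.55,-0.32,0],"turn": [0,0,0],"claw": 0},
    {"xyz": [0.55,-0.32,0],"turn": [0,0,0],"claw": 0}
  ]
}}

```text
time: 1.35
tcp_pos: [408.2, -265.4, 238.5]
orientation: [-3.141, 0.0, 0.247]
wrist_force: [0.2, -0.5, 0.4]
grip_width: 0.501
gripper_force: 0.0
```

{"fn": "move_arm", "kwargs": {
  "steps": [
    {"xyz": [0.55,-0.32,0],"turn": [0,0,-0.4],"claw": 0},
    {"xyz": [0.55,-0.32,0],"turn": [0,0,-0.4],"claw": 0},
    {"xyz": [0.55,-0.32,0],"turn": [0,0,0],"claw": 0},
    {"xyz": [0.55,-0.32,0],"turn": [0,0,0],"claw": 0},
    {"xyz": [0,0,0],"turn": [0,0,0],"claw": 0}
  ]
}}

```text
time: 1.98
tcp_pos: [511.7, -152.7, 238.3]
orientation: [-3.141, 0.0, 0.334]
wrist_force: [0.7, -0.6, -0.1]
grip_width: 0.497
gripper_force: 0.0
```

{"fn": "move_arm", "kwargs": {
  "steps": [
    {"xyz": [0.36,-0.065,0],"turn": [0,0,0],"claw": 0},
    {"xyz": [0.36,-0.065,0],"turn": [0,0,0],"claw": 0},
    {"xyz": [0,0,0.5],"turn": [0,0,0],"claw": 0},
    {"xyz": [0,0,0.5],"turn": [0,0,0],"claw": 0},
    {"xyz": [0,0,0],"turn": [0,0,0],"claw": 0}
  ]
}}

```text
time: 2.6
tcp_pos: [547.9, -133.3, 177.0]
orientation: [-3.138, 0.004, 0.33]
wrist_force: [0.3, -0.2, 1.1]
grip_width: 0.502
gripper_force: 0.0
```

Run:
```python
from h import *
t,_=snap('top','t1.png'); s,_=snap('side','s1.png')
cv2.imwrite('pics/c1.png',np.hstack([cv2.resize(t[150:290,290:410],(390,455),interpolation=2),cv2.resize(s[190:350,270:410],(400,455),interpolation=2)])[:,:,::-1])
print(state()['tcp_pos'])
```

```text
[ 549.25539345 -133.648198    179.67454393]
```

View pics/c1.png

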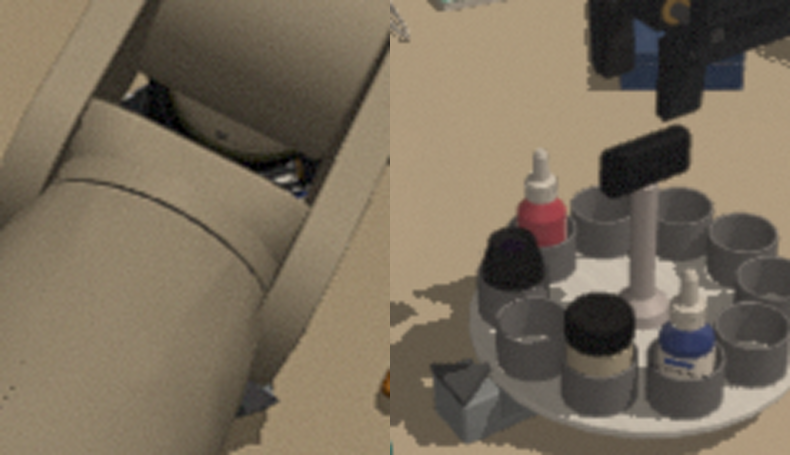

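The side crop shows the fingers at crop (612,70) and (683,115), straddling the bar centre at crop (645,160). The canister stands undisturbed beside the pointer's empty pocket. I'll descend now.

{"fn": "move_arm", "kwargs": {
  "steps": [
    {"xyz": [0,-0.04,0.25],"turn": [0,0,0],"claw": 0},
    {"xyz": [0,0,0.25],"turn": [0,0,0],"claw": 0},
    {"xyz": [0,0,0.25],"turn": [0,0,0],"claw": 0},
    {"xyz": [0,0,0.22],"turn": [0,0,0],"claw": 0},
    {"xyz": [0,0,0],"turn": [0,0,0],"claw": 0}
  ]
}}

```text
time: 3.32
tcp_pos: [548.1, -130.5, 119.5]
orientation: [-3.14, 0.001, 0.331]
wrist_force: [-0.3, -0.1, -0.2]
grip_width: 0.503
gripper_force: 0.0
```

{"fn": "move_arm", "kwargs": {
  "steps": [
    {"xyz": [0,0,0],"turn": [0,0,0],"claw": -0.3},
    {"xyz": [0,0,0],"turn": [0,0,0],"claw": -0.5},
    {"xyz": [0,0,0],"turn": [0,0,0],"claw": -0.6},
    {"xyz": [0,0,0],"turn": [0,0,0],"claw": -0.8},
    {"xyz": [0,0,0],"turn": [0,0,0],"claw": -1}
  ],
  "force": 20
}}

```text
time: 3.95
tcp_pos: [548.8, -131.5, 120.9]
orientation: [3.14, -0.001, 0.33]
wrist_force: [1.0, -5.1, -0.1]
grip_width: 0.155
gripper_force: 20.0
```

{"fn": "move_arm", "kwargs": {
  "steps": [
    {"xyz": [0,0.01,0],"turn": [0,0,0.1],"claw": -1},
    {"xyz": [0,0,0],"turn": [0,0,0.2],"claw": -1},
    {"xyz": [0,0,0],"turn": [0,0,0.3],"claw": -1},
    {"xyz": [0,0,0],"turn": [0,0,0.35],"claw": -1},
    {"xyz": [0,0,0],"turn": [0,0,0.35],"claw": -1}
  ]
}}

```text
time: 4.58
tcp_pos: [548.7, -131.1, 120.9]
orientation: [3.141, -0.0, 0.192]
wrist_force: [0.6, -0.8, 6.1]
grip_width: 0.157
gripper_force: 20.0
```

{"fn": "move_arm", "kwargs": {
  "steps": [
    {"xyz": [0,0,0],"turn": [0,0,0.35],"claw": -1},
    {"xyz": [0,0,0],"turn": [0,0,0.35],"claw": -1},
    {"xyz": [0,0,0],"turn": [0,0,0.35],"claw": -1},
    {"xyz": [0,0,0],"turn": [0,0,0.35],"claw": -1},
    {"xyz": [0,0,0],"turn": [0,0,0.35],"claw": -1}
  ]
}}

```text
time: 5.2
tcp_pos: [548.7, -130.7, 120.8]
orientation: [-3.141, -0.0, 0.009]
wrist_force: [-0.6, 1.1, 6.2]
grip_width: 0.154
gripper_force: 20.0
```

{"fn": "move_arm", "kwargs": {
  "steps": [
    {"xyz": [0,0,0],"turn": [0,0,0.35],"claw": -1},
    {"xyz": [0,0,0],"turn": [0,0,0.35],"claw": -1},
    {"xyz": [0,0,0],"turn": [0,0,0.35],"claw": -1},
    {"xyz": [0,0,0],"turn": [0,0,0.35],"claw": -1},
    {"xyz": [0,0,0],"turn": [0,0,0.35],"claw": -1}
  ]
}}

```text
time: 5.82
tcp_pos: [548.7, -130.2, 120.8]
orientation: [-3.14, -0.0, -0.174]
wrist_force: [0.5, 3.0, 5.7]
grip_width: 0.16
gripper_force: 20.0
```

{"fn": "move_arm", "kwargs": {
  "steps": [
    {"xyz": [0,0,0],"turn": [0,0,0.35],"claw": -1},
    {"xyz": [0,0,0],"turn": [0,0,0.35],"claw": -1},
    {"xyz": [0,0,0],"turn": [0,0,0.3],"claw": -1},
    {"xyz": [0,0,0],"turn": [0,0,0.2],"claw": -1},
    {"xyz": [0,0,0],"turn": [0,0,0],"claw": -1}
  ]
}}

```text
time: 6.45
tcp_pos: [548.8, -129.9, 120.8]
orientation: [-3.14, 0.0, -0.299]
wrist_force: [0.6, 3.8, 6.6]
grip_width: 0.153
gripper_force: 20.0
```

Run:
```python
from h import *
s,_=snap('side','s2.png')
cv2.imwrite('pics/c2.png',cv2.resize(s[190:350,270:410],(560,640*560//560),interpolation=2)[:600,:,::-1])
q=state();print(q['tcp_pos'],q['orientation'],q['wrist_force'],q['wrist_torque'])
```

```text
[ 548.77382755 -129.91001746  120.81957445] [-3.13953493e+00  1.36775349e-04 -2.98656326e-01] [1.24223833 4.29830331 6.89197514] [ 0.56856919 -0.09478803  0.03463356]
```

View pics/c2.png

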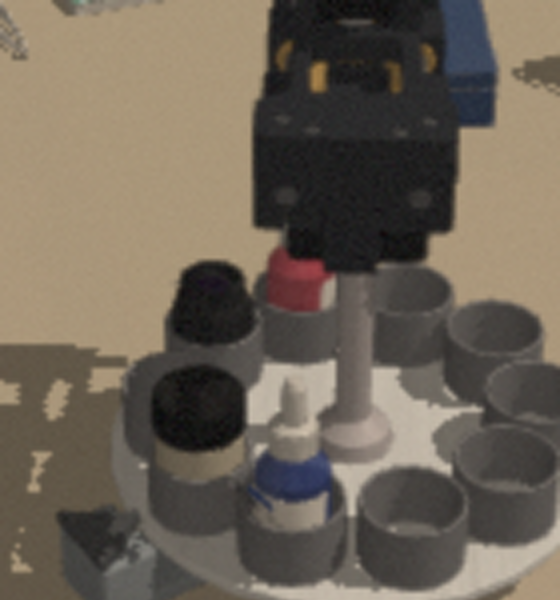

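The canister is now in the pocket by the pointer: its pocket sits at side ≈(319,310), where the empty pocket was. I'll let go and rise.

{"fn": "move_arm", "kwargs": {
  "steps": [
    {"xyz": [0,0,0],"turn": [0,0,0],"claw": -0.6},
    {"xyz": [0,0,0],"turn": [0,0,0],"claw": -0.3},
    {"xyz": [0,0,0],"turn": [0,0,0],"claw": 0},
    {"xyz": [0,0,0],"turn": [0,0,0],"claw": 0},
    {"xyz": [0,0,0],"turn": [0,0,0],"claw": 0}
  ]
}}

```text
time: 7.12
tcp_pos: [548.6, -131.2, 120.5]
orientation: [-3.142, 0.0, -0.298]
wrist_force: [-0.8, 0.8, 0.3]
grip_width: 0.503
gripper_force: 0.0
```

{"fn": "move_arm", "kwargs": {
  "steps": [
    {"xyz": [0,0,-0.2],"turn": [0,0,0],"claw": 0},
    {"xyz": [0,0,-0.4],"turn": [0,0,0],"claw": 0},
    {"xyz": [0,0,-0.5],"turn": [0,0,0],"claw": 0},
    {"xyz": [0,0,-0.5],"turn": [0,0,0],"claw": 0},
    {"xyz": [0,0,-0.5],"turn": [0,0,0],"claw": 0}
  ]
}}

```text
time: 7.75
tcp_pos: [548.5, -131.1, 248.5]
orientation: [3.141, -0.001, -0.298]
wrist_force: [-0.6, 0.1, 0.5]
grip_width: 0.503
gripper_force: 0.0
```

{"fn": "move_arm", "kwargs": {
  "steps": [
    {"xyz": [0,0.5,0],"turn": [0,0,0],"claw": 0},
    {"xyz": [0,0.8,0],"turn": [0,0,0],"claw": 0},
    {"xyz": [0,0.8,0],"turn": [0,0,0],"claw": 0},
    {"xyz": [0,0.8,0],"turn": [0,0,0],"claw": 0},
    {"xyz": [0,0.5,0],"turn": [0,0,0],"claw": 0}
  ]
}}

```text
time: 8.38
tcp_pos: [487.9, -328.2, 247.4]
orientation: [3.141, -0.001, -0.299]
wrist_force: [0.7, -0.2, -0.7]
grip_width: 0.499
gripper_force: 0.0
```

{"fn": "move_arm", "kwargs": {
  "steps": [
    {"xyz": [0,0.5,0],"turn": [0,0,0],"claw": 0},
    {"xyz": [0,0,0],"turn": [0,0,0],"claw": 0},
    {"xyz": [0,0,0],"turn": [0,0,0],"claw": 0},
    {"xyz": [0,0,0],"turn": [0,0,0],"claw": 0},
    {"xyz": [0,0,0],"turn": [0,0,0],"claw": 0}
  ]
}}

```text
time: 9.0
tcp_pos: [480.3, -354.2, 246.8]
orientation: [3.142, -0.0, -0.297]
wrist_force: [0.4, -0.8, 0.1]
grip_width: 0.499
gripper_force: 0.0
```

Run:
```python
from h import *
t,_=snap('top','t3.png'); s,_=snap('side','s3.png')
cv2.imwrite('pics/c3.png',np.hstack([cv2.resize(t[150:290,290:410],(390,455),interpolation=2),cv2.resize(s[190:350,270:410],(400,455),interpolation=2)])[:,:,::-1])
print(state()['tcp_pos'],state()['time'])
```

```text
[ 480.18757503 -354.43097039  246.66695239] 9.1
```

View pics/c3.png

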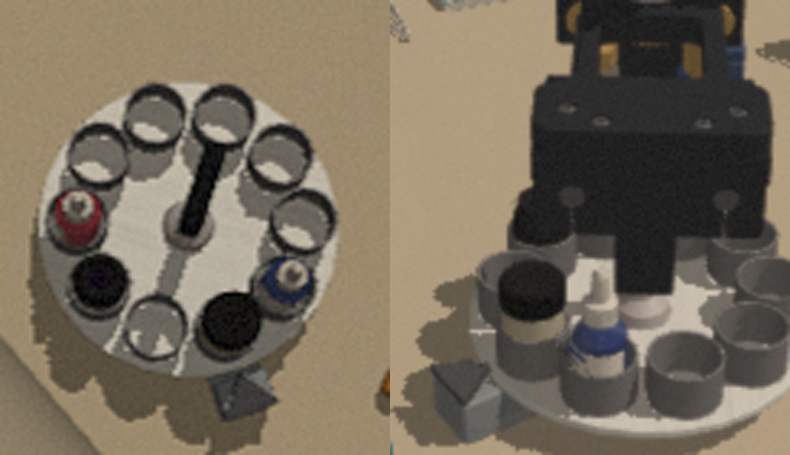

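The top crop shows the canister upright at (230,322), which is about px (361,249), right at the pointer. The bar is free and the gripper is well clear, so I'm handing in.

```bash
python3 -c "
from cell import close_job
print(close_job())"
```

```text
the job is handed in; nothing more can be done
None
```

I turned the carousel one stop clockwise (36°) by its crossbar, so the objective canister now stands upright at the pointer; the bar is released, the gripper is clear, and the job was handed in at about 9 s, with no verdict returned.

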